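# Core drill under the loupe

## Robot

A 7-joint arm with a two-finger parallel gripper is mounted at the origin on a cart in front of the work surface, level with it; the furniture and walls round the work are solid. World frame = base frame: x ahead of the robot, y to its left, z up, the work surface at z = 0. Lengths are in mm, angles in rad, forces in N, time in s.
With the tool pointing down it reaches from about 400 to 750 mm from the base axis. Payload 19.5 kg.
Tool frame: the origin (TCP) lies between the finger pads; the fingertips stand 14 mm ahead of it and the grasp point (between the pads) lies 5 mm behind it (env.finger_overhang is the distance from the TCP to the fingertips, in mm); z points along the fingers, y is the line along which they close (so a half turn about z gives the same grasp; the last joint's range is limited). The gripper opens to 85 mm and grips with 20 to 120 N. Pads are 22 mm wide; open, the fingers measure 114 mm over their backs; the gripper's body (76 mm by 85 mm) begins 54 mm behind the grasp point. The pads swing forward as they close: fully open they stand 13 mm farther back than shut.
Start: joints at [1.16, 0.707, -0.028, 1.485, 0.022, 0.951, -0.075], TCP at [207.277, -536.314, 245.268] pointing down, gripper open.
Joint ranges: [-2.71, 2.71], [-0.32, 2.16], [-1.57, 1.52], [0, 2.45], [-1.46, 4.6], [0, 2.02], [-2.83, 2.83]. Speed limits (rad/s): [1.89, 1.89, 2.57, 2.57, 3.01, 3.01, 3.01].

## Interface

Orientations are given as a rotation vector (axis times angle).
In Python, from workcell import env, viewer, spotter gives the robot as it stands.
- The arm moves only by the tool apply_moves, never from a script. Its argument "moves" is a list of rows, each a list of 2 entries, a list of its own where there are three numbers: the shift along the tool's x, y, z normalised to -1 to 1, where 1 is 50 mm, then the turn, a rotation vector about the tool's x, y, z normalised to -1 to 1, where 1 is 8 degrees. In form: [[[dx, dy, dz], [ax, ay, az]], ...]. A call has exactly 8 rows; each row shifts and turns the commanded pose from where the row before left it, along the tool's axes as they then stand; what a row does not reach is not made up. A row lasts 1/8 s, in which the tool goes at most 62.5 mm and 10.7 degrees, less where a joint would pass 70% of its speed; a pose out of reach is approached as far as the arm can. A call with a number of a shift or a turn outside -1 to 1 is refused whole. A call with a gripper value outside its range is refused whole. "fingers" is the opening, from 0 (shut) to 1 (fully open), set as the call begins (left out, the last holds). The fingers move at their own pace and stop on an object; "force" is the grip in N (left out, the last holds). Time passes only in rows, so rows that do not move let the fingers close, or fill a call up. It gives the time, the measured TCP pose, the force, the opening and the grip force at its end, in the units of the state.
- env.get_state(): the state, without advancing time (a new reading comes with each control period).
- viewer.snapshot(name): name is "side" or "top" or "wrist"; returns (picture, depth): 384x512x3 uint8, red, green, blue; 384x512 float32, mm along the optical axis (not along the pixel's ray), 0 where there is no reading.
- viewer.camera_model(name): a dict with "K" (3x3 intrinsics, pixels), "origin" and "attitude" of the camera in the world; the wrist camera has in their place "tool_from_camera" (4x4, takes a point from camera to tool coordinates, whose origin is the TCP and whose axes are the flange's). Camera axes: x right, y up, looking along -z (the intrinsics and any distortion apply to the point x, -y, -z); pixel columns grow to the right and rows downward; lengths in mm; the calibration is good to about 2 mm. A picture is of the moment at which its call begins: read the wrist's pose just before it. camera_model takes no time and is no camera call.
- env.close_job(): hands the job in; it is judged then, once.
Trained networks look in the newest picture that a camera, given by its name, has taken for a name from the list of things; names that differ only in an ending like _2 or _b are one class to them, and where a whole thing is asked for, a point or a joint stands for the part that bears it (a point fixed in the world has none). Each returns a list of dicts, best first, with "p" (0 to 1); they miss things now and then, are a little off and sometimes report something else, mostly with a low value. They report only what shows in the picture. A call takes as long as a camera call.
- spotter.find_in(camera, query): "position" ([x, y, z] in mm, in world coordinates, good to about 4 mm: the middle of the surface that is visible of it).
- spotter.outline_of(camera, query): "region" (384x512 bool, what is visible of it).
The state is a dict: "t": time; "joint_positions": joint angles; "qd": joint speeds; "tau": joint torques, N m; "tool_pos": TCP position; "tcp_rot": TCP orientation; "ft_force": force on the tool from outside, world axes, zero at the start; "moment": the same for the moment, N m; "gripper_width": opening from 0.0 (shut) to 1.0 (fully open); "gripper_force": force on a finger pad.
Only numpy, scipy, OpenCV 4.12 (cv2) and the standard library are available. Lean on these libraries where they do the work, as an engineer would, in place of code of your own. Each camera call takes 0.05 s, during which the arm holds its last target. There are 200 camera calls.

## Task

I want to check the red-collared diamond core drill for a chipped rim: take it out of the wooden drill block and stand it, shank down and fully home, in the bore of the grey inspection stand, and let go of it. Then pick up the loupe by its handle, fingers off the lens head, and hold it still and level with the lens centred over the drill at the height the red pointer shows, touching neither drill nor stand; finish while holding it there. Leave the pointer, the other two drills, the clear cup and the flux tin as they are.

Things in the scene. Friction and masses are not known exactly. Their poses are not given: they have to be found in the camera images.
- drill_red: Target: steel core drill with a RED collar, upright, shank down in a hole of the drill block, about 90 g. Origin: on its axis at the underside of the collar, z up. Below it: shank 10 mm diameter, 24 mm long, chamfered foot. Above: collar 17 mm diameter, 0 to 7 mm; barrel 22 mm diameter, 7 to 40 mm (grip here); dark diamond rim 24 mm diameter, 40 to 49 mm.
- rim (a point): Centre of the red-collared drill's upper rim, 49 mm above the drill's origin.
- drill_blue: Core drill like the target but 18 mm diameter with a BLUE collar; same shank and length; stays standing in the drill block.
- drill_yellow: Core drill like the target but 18 mm diameter with a YELLOW collar; same shank and length; stays standing in the drill block.
- drill_block: Pale wooden block 152 x 46 x 38 mm, fixed to the bench. Origin: centre of its underside. Three holes along its own x axis at -50, 0 and +50 mm, 11.6 mm diameter, 30 mm deep; the drills' collars rest on its top, 38 mm above the origin. Which drill is in which hole varies.
- stand: Inspection stand, fixed: grey base plate 170 x 90 x 10 mm, square steel boss 46 x 46 mm with its top 37 mm above the bench, and an upright steel rule 28 mm wide and 4 mm thick, 81 mm from the bore axis along the stand's own +x, reaching 181 mm above the bench. Origin: on the bore axis at bench height; z up.
- bore (a point): Centre of the mouth of the stand's bore, 37 mm above the bench, in the top of the steel boss. Round bore, 11.6 mm diameter, 27 mm deep: the drill is home when its collar rests on the boss, drill origin at this point.
- pointer_tip (a point): Tip of the red pointer riding on the upright rule (red block 36 mm wide, 16 mm high, nose towards the bore), at the block's mid-height, 51.5 mm from the bore axis. Its height, 110 to 150 mm above the bench, is the focal height, where the centre of the lens belongs. It slides with about 3 N of friction: do not move it.
- loupe: Loupe lying flat on the bench, about 95 g. Origin: at the underside of the handle at the spot to grip; x points from the handle to the lens, z up. Black flat-sided handle 16 mm wide, 20 mm high, from x = -75 to +37 mm; neck to +60 mm. Centre of mass 15 to 22 mm from the origin towards the lens.
- loupe_head: Lens head, rigid part of the loupe: round black frame 64 mm outer diameter, 14 mm high, with a 56 mm lens. Origin: centre of its underside, 88 mm from the loupe's origin along the loupe's x. Fingers keep off it.
- lens (a point): Centre of the lens: on the axis of the lens head, 7 mm above the underside of the loupe.
- cup: Clear plastic cup, 66 mm diameter, 55 mm high, loose bystander. Origin: centre of its underside.
- flux_tin: Round flux tin with a red lid, 71 mm diameter, 32 mm high, loose bystander. Origin: centre of its underside.

How it is judged (in metres and radians):
On the way, in this order (a step that is already met when the one before it is completed fails the run):
1. the red-collared drill stands home in the stand's bore, let go (horizontal distance between drill_red and bore below 0.003 m and z of drill_red in the frame of bore between -0.003 and 0.002 m and angle between drill_red's own z axis and vertical below 0.07 rad and contact force between the fingers and drill_red below 0.05 N), for 0.3 s.
2. the loupe is held still and level, lens over the drill's rim at the pointer's height (horizontal distance between drill_red and bore below 0.003 m and z of drill_red in the frame of bore between -0.003 and 0.002 m and angle between drill_red's own z axis and vertical below 0.07 rad and horizontal distance between lens and rim below 0.008 m and z of lens in the frame of pointer_tip between -0.006 and 0.006 m and angle between loupe's own z axis and vertical below 0.12 rad and contact force between the fingers and loupe above 0.5 N and contact force between loupe and stand below 0.05 N and linear speed of loupe below 0.03 m/s), for 1 s.
At the end, for the whole second after the job is handed in: Red-collared drill seated upright in the bore (3 mm, 4 deg), loupe held still in the gripper, level within 7 deg, lens within 8 mm of the drill axis and 6 mm of the pointer height, not touching the stand; pointer (3 mm), other drills (8 mm), cup and tin (20 mm) unmoved (all of step 2 and angle between each of drill_blue, drill_yellow's own z axis and vertical below 0.15 rad and distance of each of drill_blue, drill_yellow from where it was at the start of the episode below 0.008 m and distance of each of cup, flux_tin from where it was at the start of the episode below 0.02 m and distance of pointer_tip from where it was at the start of the episode below 0.003 m); the arm keeps its last pose, push and grip.
It fails at once if the fingers press on the lens head (contact force between the fingers and loupe_head above 0.5 N).
It fails at once if the loupe knocks against the drill (contact force between loupe and drill_red above 0.5 N).
It fails at once if the pointer is shifted on its rule (distance of pointer_tip from where it was at the start of the episode above 0.004 m).
It fails at once if one of the other drills is pulled out or knocked over (distance of any of drill_blue, drill_yellow from where it was at the start of the episode above 0.012 m).
It fails at once if the cup or the flux tin is pushed about (distance of any of cup, flux_tin from where it was at the start of the episode above 0.025 m).
It also fails if it takes over 70 s, if anything falls off the work surface, if the arm or the gripper's body presses on something with over 40 N, if the wrist force passes 120 N, or if a joint passes its speed limit or range.

## Working session

There is one attempt and no reset: what is moved stays moved. The work goes in short steps, Python scripts to look and compute and a tool call to move; the robot and the scene stay as the last step left them, time stands still between calls to the robot, and variables do not carry over. Pictures are saved under pics/ and viewed, at most 10 in all, crops included, and the job is handed in when it is done.

Besides the shell and the picture viewer there is one more tool, called after ">>>" in YAML: its name, and indented under it one key for each argument. apply_moves: Moves the arm, as the interface text tells. Scaled input: -1 to 1 covers 50 mm each way for a shift and 8 degrees each way for a turn. Its arguments: {"type":"object","properties":{"moves":{"type":"array","items":{"type":"array"}},"fingers":{"type":"number"},"force":{"type":"number"}},"required":["moves"]}

```bash
mkdir -p pics; ls; cat > h.py <<'E'
import numpy as np, cv2
from scipy.spatial.transform import Rotation as R
from workcell import env, viewer, spotter
def pose():
    s=env.get_state(); T=np.eye(4); T[:3,:3]=R.from_rotvec(s["tcp_rot"]).as_matrix(); T[:3,3]=s["tool_pos"]; return T
def cam(name):
    """K, 4x4 world-from-camera"""
    m=viewer.camera_model(name); K=np.array(m["K"])
    if name=="wrist": return K, pose()@np.array(m["tool_from_camera"]),m
    T=np.eye(4); a=np.array(m["attitude"],float)
    T[:3,:3]=a if a.shape==(3,3) else (R.from_rotvec(a).as_matrix() if a.size==3 else R.from_quat(a).as_matrix())
    T[:3,3]=m["origin"]; return K,T,m
def cloud(name):
    K,T,m=cam(name); p,d=viewer.snapshot(name)
    v,u=np.mgrid[:384,:512]
    X=np.stack([(u-K[0,2])/K[0,0]*d,-(v-K[1,2])/K[1,1]*d,-d],-1)
    W=X@T[:3,:3].T+T[:3,3]; W[d==0]=np.nan
    return p,d,W
E
python3 - <<'E'
from h import *
for n in ("top","side","wrist"):
    K,T,m=cam(n); print(n,m)
    p,d,W=cloud(n); cv2.imwrite(f"pics/{n}0.png",p[...,::-1]); np.savez(f"{n}0.npz",p=p,W=W)
    for q in "drill_red drill_blue drill_yellow drill_block stand bore pointer_tip loupe loupe_head cup flux_tin".split():
        if n=="wrist": continue
        r=spotter.find_in(n,q); print(q,[(np.round(x["position"]).astype(int).tolist(),round(x["p"],2)) for x in r[:2]])
print(env.get_state(), pose())
E
```

```text
pics
top {'K': array([[382.11439663,   0.        , 254.03912708],
       [  0.        , 382.11439663, 193.432557  ],
       [  0.        ,   0.        ,   1.        ]]), 'origin': array([4.64780545e+02, 8.30100615e-01, 1.07782484e+03]), 'attitude': array([ 0.04228845, -0.04100399, -1.57328806])}
drill_red [([534, 235, 87], 0.54)]
drill_blue [([481, 238, 90], 0.4)]
drill_yellow [([578, 228, 84], 0.54)]
drill_block [([528, 225, 39], 0.97)]
stand [([589, 18, 8], 0.68)]
bore [([594, 13, 9], 0.63)]
pointer_tip [([644, 28, 142], 0.66)]
loupe [([466, -296, 17], 0.65)]
loupe_head []
cup [([645, -235, 4], 0.66)]
flux_tin [([407, -30, 28], 0.65)]
side {'K': array([[490.30760753,   0.        , 255.51137775],
       [  0.        , 490.30760753, 192.64847055],
       [  0.        ,   0.        ,   1.        ]]), 'origin': array([985.24203325, 395.079982  , 973.86566578]), 'attitude': array([0.31754225, 0.71825473, 2.2190344 ])}
drill_red [([551, 251, 36], 0.71), ([535, 239, 91], 0.61)]
drill_blue [([485, 242, 81], 0.7)]
drill_yellow [([582, 237, 79], 0.72)]
drill_block [([549, 251, 38], 0.68)]
st
[... 1046 characters left out ...]
6e-04, -8.82975054e+01,  1.23426631e+00, -2.36379075e+01,
        1.71144807e-02,  1.82321193e-03,  5.78973277e-05]), 'tool_pos': array([ 207.26956635, -536.33774923,  245.26340826]), 'tcp_rot': array([-3.08827946e+00, -5.75942911e-01,  7.47655814e-06]), 'ft_force': array([-0.34381337, -0.03022994,  0.17076813]), 'moment': array([ 0.0331096 ,  0.00766653, -0.04562811]), 'gripper_force': 0.0, 'gripper_width': 0.9980515846274927} [[ 9.32778563e-01  3.60449929e-01 -1.70553610e-05  2.07269566e+02]
 [ 3.60449929e-01 -9.32778561e-01  6.54901795e-05 -5.36337749e+02]
 [ 7.69705548e-06 -6.72354392e-05 -9.99999998e-01  2.45263408e+02]
 [ 0.00000000e+00  0.00000000e+00  0.00000000e+00  1.00000000e+00]]
```

View pics/top0.png

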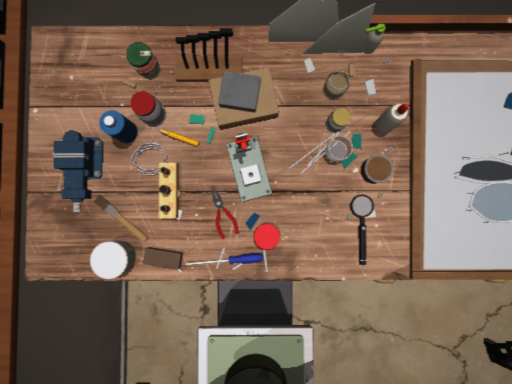

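View pics/side0.png

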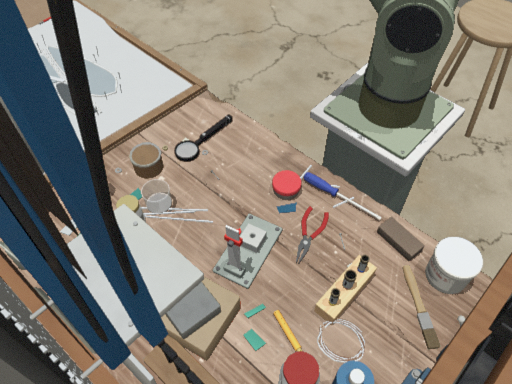

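The top view shows the block at (168,190) with three drills, the stand at (249,172) with its red pointer at (241,143), and the loupe with its head at (362,207) and handle down to (362,262). The side view agrees, but it's too coarse to show the collar colours. Next I'll measure the geometry from depth.

```bash
cat >> h.py <<'E'
def rect(pts):
    """min-area rectangle of xy points: centre, sizes, angle deg of long side"""
    (c,s,a)=cv2.minAreaRect(pts[:,:2].astype(np.float32)); 
    if s[0]<s[1]: s=s[::-1]; a+=90
    return np.round(c,1),np.round(s,1),round((a+90)%180-90,1)
def box(W,x,y,z):
    m=(W[...,0]>x[0])&(W[...,0]<x[1])&(W[...,1]>y[0])&(W[...,1]<y[1])&(W[...,2]>z[0])&(W[...,2]<z[1]); return m
def show(n,W,x,y,z):
    P=W[box(W,x,y,z)]; print(n,len(P),rect(P),"med",np.round(np.median(P,0),1),"mid",np.round((P.min(0)+P.max(0))/2,1)); return P
E
python3 - <<'E'
from h import *
for n in ("top","side"):
    f=np.load(n+"0.npz"); W=f["W"]; print(n)
    show("block",W,(420,640),(180,290),(33,43))
    show("drilltops",W,(420,640),(180,290),(70,110))
    show("plate",W,(520,700),(-60,90),(6,15))
    show("boss",W,(540,640),(-40,70),(33,41))
    show("rule/pointer",W,(600,720),(-40,90),(90,240))
    show("rule top",W,(600,720),(-40,90),(165,240))
    show("loupe",W,(340,540),(-340,-250),(6,30))
    show("handle",W,(340,430),(-340,-250),(12,30))
    show("bench",W,(430,500),(50,150),(-20,20))
    for x in (480,530,580):
        show("drill%d"%x,W,(x-25,x+25),(200,270),(75,110))
E
```

```text
top
block 724 (array([530.5, 237.2]), array([148. ,  47.9]), -0.2) med [524.6 231.4  38. ] mid [530.5 237.4  38. ]
drilltops 164 (array([529.8, 237.4]), array([114.8,  23. ]), -2.9) med [529.5 236.   86.8] mid [529.8 237.5  80.5]
plate 1263 (array([591.5,  22.2]), array([166.4, 103.5]), 13.9) med [601.3  12.6   9.9] mid [601.9  15.8  10.3]
boss 250 (array([572.7,  10.3]), array([46.5, 45.2]), 13.9) med [573.3   9.8  36.8] mid [572.1  11.1  36.8]
rule/pointer 157 (array([647.2,  30.9]), array([33.8, 33.4]), 62.2) med [647.2  28.5 145.5] mid [644.8  30.8 137.4]
rule top 36 (array([651. ,  30.8]), array([27.6,  4.7]), -75.0) med [650.8  29.9 179.4] mid [651.   30.8 174.3]
loupe 688 (array([ 430.8, -291.1]), array([174.9,  68.3]), -11.8) med [ 468.7 -298.8   12.3] mid [ 428.8 -292.9   15.3]
handle 211 (array([ 386.1, -299.3]), array([87.9, 16.9]), -1.3) med [ 386.2 -298.5   19. ] mid [ 386.  -299.7   18.3]
bench 873 (array([464.3, 100.4]), array([97.1, 67.7]), 89.8) med [464.2  99.5   1. ] mid [464.3 100.4   5.4]
drill480 44 (array([480.3, 237. ]), array([16.9, 15.6]), 90.0) med [480.2 2
[... 919 characters left out ...]
 [653.5  31.5 173.7]
loupe 645 (array([ 432.4, -288.6]), array([179.6,  68.3]), -11.5) med [ 469.  -297.    11.1] mid [ 430.5 -296.4   14.9]
handle 176 (array([ 385.1, -298.1]), array([89.3, 18.5]), 0.8) med [ 387.1 -296.6   18.2] mid [ 385.  -298.1   17.9]
bench 1135 (array([465., 100.]), array([99.8, 70. ]), -89.9) med [465.8 103.8   0. ] mid [465.  100.    4.9]
drill480 76 (array([482. , 236.8]), array([18.1, 16.7]), 51.7) med [483.6 237.6  85.8] mid [481.9 237.6  82.8]
drill530 131 (array([531.9, 237.8]), array([23.6, 23. ]), -0.7) med [533.3 238.2  85.6] mid [531.8 237.8  83. ]
drill580 79 (array([582.8, 238.1]), array([18.8, 16.3]), 42.4) med [583.1 238.4  85.5] mid [581.9 238.2  82.8]
```

>>> apply_moves:
  moves:
    - [[0.95,-0.2,-0.3],[0,0,0]]
    - [[0.95,-0.4,-0.3],[0,0,0]]
    - [[0.95,-0.4,-0.3],[0,0,0]]
    - [[0.9,-0.5,-0.3],[0,0,0]]
    - [[0.9,-0.5,-0.3],[0,0,0]]
    - [[0.7,-0.8,0],[0,0,0]]
    - [[0.5,-0.9,0],[0,0,0]]
    - [[0.4,-0.9,0],[0,0,0]]

```text
t: 2.25
tool_pos: [416.1, -207.3, 320.3]
tcp_rot: [-3.088, -0.577, -0.0]
ft_force: [1.2, 0.1, -0.8]
gripper_width: 1.003
gripper_force: 0.0
```

The cameras agree. The 24 mm drill, which is the red one, is in the middle hole at about (530.5, 237.5). The block is at yaw 0, the bore is near (573, 10.7) with the stand at yaw of about 14.4°, and the loupe lies along +x at y≈−298.

```bash
cat >> h.py <<'E'
def plan(xyz,yaw,n=None,vmax=48.,T=None):
    """rows from the present pose to xyz, tool down, tool x at yaw deg; straight line, last rows a small remainder"""
    T=pose() if T is None else T; T=T.copy()
    G=np.eye(4); c,s=np.cos(np.radians(yaw)),np.sin(np.radians(yaw)); G[:3,:3]=np.array([[c,s,0],[s,-c,0],[0,0,-1]]); G[:3,3]=xyz
    w=R.from_matrix(T[:3,:3].T@G[:3,:3]).as_rotvec(); d=G[:3,3]-T[:3,3]
    n=n or int(np.ceil(max(np.linalg.norm(d)/vmax,np.degrees(np.linalg.norm(w))/7.8))); rows=[]
    for k in range(n):
        w=R.from_matrix(T[:3,:3].T@G[:3,:3]).as_rotvec()/(n-k); t=(T[:3,:3].T@(G[:3,3]-T[:3,3]))/(n-k)
        row=[np.round(t/50,3),np.round(np.degrees(w)/8,3)]
        T[:3,3]+=T[:3,:3]@(row[0]*50); T[:3,:3]=T[:3,:3]@R.from_rotvec(np.radians(row[1]*8)).as_matrix()
        rows.append([r.tolist() for r in row])
    for i in range(0,n,8): print(rows[i:i+8])
    return T
E
python3 -c "
from h import *
plan([530.5,237.5,230],180,n=24)"
```

```text
[[[0.223, -0.311, 0.075], [0.0, -0.0, -0.827]], [[0.257, -0.284, 0.075], [0.0, -0.0, -0.827]], [[0.288, -0.252, 0.075], [0.0, -0.0, -0.827]], [[0.315, -0.217, 0.075], [0.0, -0.0, -0.827]], [[0.338, -0.179, 0.075], [0.0, -0.0, -0.827]], [[0.357, -0.139, 0.075], [0.0, -0.0, -0.827]], [[0.37, -0.097, 0.075], [0.0, -0.0, -0.827]], [[0.379, -0.054, 0.075], [0.0, 0.0, -0.827]]]
[[[0.383, -0.01, 0.076], [0.0, 0.0, -0.827]], [[0.381, 0.034, 0.075], [0.0, 0.0, -0.827]], [[0.375, 0.078, 0.076], [0.0, 0.0, -0.827]], [[0.363, 0.121, 0.075], [0.0, 0.0, -0.827]], [[0.347, 0.162, 0.076], [0.0, 0.0, -0.828]], [[0.326, 0.2, 0.075], [0.0, 0.0, -0.827]], [[0.301, 0.237, 0.076], [0.0, 0.0, -0.828]], [[0.271, 0.27, 0.075], [0.0, 0.0, -0.827]]]
[[[0.238, 0.299, 0.076], [0.0, 0.0, -0.828]], [[0.202, 0.325, 0.075], [0.0, 0.0, -0.827]], [[0.164, 0.346, 0.076], [0.0, 0.0, -0.828]], [[0.123, 0.363, 0.075], [0.0, 0.0, -0.827]], [[0.08, 0.374, 0.076], [0.0, 0.0, -0.828]], [[0.036, 0.381, 0.075], [0.0, 0.001, -0.827]], [[-0.008, 0.383, 0.076], [0.001, 0.0, -0.828]], [[-0.051, 0.379, 0.075], [0.001, 0.001, -0.827]]]
```

>>> apply_moves:
  moves:
    - [[0.22,-0.31,0.07],[0,0,-0.83]]
    - [[0.26,-0.28,0.07],[0,0,-0.83]]
    - [[0.29,-0.25,0.07],[0,0,-0.83]]
    - [[0.31,-0.22,0.07],[0,0,-0.83]]
    - [[0.34,-0.18,0.07],[0,0,-0.83]]
    - [[0.36,-0.14,0.07],[0,0,-0.83]]
    - [[0.37,-0.1,0.07],[0,0,-0.83]]
    - [[0.38,-0.05,0.07],[0,0,-0.83]]

```text
t: 3.25
tool_pos: [454.2, -60.3, 292.3]
tcp_rot: [2.501, 1.901, 0.0]
ft_force: [0.2, -0.6, -0.2]
gripper_width: 0.998
gripper_force: 0.0
```

>>> apply_moves:
  moves:
    - [[0.38,-0.01,0.07],[0,0,-0.83]]
    - [[0.38,0.03,0.07],[0,0,-0.83]]
    - [[0.38,0.08,0.07],[0,0,-0.83]]
    - [[0.36,0.12,0.07],[0,0,-0.83]]
    - [[0.35,0.16,0.07],[0,0,-0.83]]
    - [[0.33,0.2,0.07],[0,0,-0.83]]
    - [[0.3,0.24,0.07],[0,0,-0.83]]
    - [[0.27,0.27,0.07],[0,0,-0.83]]

```text
t: 4.25
tool_pos: [491.6, 88.4, 264.3]
tcp_rot: [1.387, 2.818, 0.0]
ft_force: [-0.8, -0.0, 0.2]
gripper_width: 1.002
gripper_force: 0.0
```

>>> apply_moves:
  moves:
    - [[0.24,0.3,0.08],[0,0,-0.83]]
    - [[0.2,0.33,0.08],[0,0,-0.83]]
    - [[0.16,0.35,0.08],[0,0,-0.83]]
    - [[0.12,0.36,0.08],[0,0,-0.83]]
    - [[0.08,0.37,0.08],[0,0,-0.83]]
    - [[0.04,0.38,0.08],[0,0,-0.83]]
    - [[-0.01,0.38,0.08],[0,0,-0.83]]
    - [[-0.05,0.38,0.08],[0,0,-0.77]]

```text
t: 5.25
tool_pos: [528.9, 236.6, 232.2]
tcp_rot: [-0.006, 3.142, 0.0]
ft_force: [0.0, -1.1, -0.1]
gripper_width: 1.0
gripper_force: 0.0
```

```bash
python3 - <<'E'
from h import *
s=env.get_state(); print(s["tool_pos"],s["tcp_rot"],s["joint_positions"])
p,d,W=cloud("wrist"); cv2.imwrite("pics/w1.png",p[...,::-1])
show("block",W,(420,640),(180,290),(33,43))
for x in (480,530,580): show("drill%d"%x,W,(x-25,x+25),(200,270),(80,110))
for q in ("drill_red","drill_blue","drill_yellow"):
    print(q,[(np.round(x["position"]),round(x["p"],2)) for x in spotter.find_in("wrist",q)[:2]])
E
```

```text
[528.91068364 236.63456436 232.16774437] [-5.58678180e-03  3.14155011e+00  9.26256178e-06] [-0.13119913  0.80535073 -0.72671492  1.47491737  0.57381452  1.08136801
  0.59609383]
block 3584 (array([530. , 239.2]), array([151.4,  46. ]), 0.3) med [513.2 238.6  37.8] mid [530.  239.1  38.9]
drill480 271 (array([479.5, 238.7]), array([18. , 16.7]), 0.4) med [479.6 239.2  86.9] mid [479.5 238.7  84.9]
drill530 437 (array([529.3, 239.5]), array([24.2, 22.8]), 0.2) med [528.5 239.5  86.9] mid [529.3 239.5  84.6]
drill580 233 (array([579.7, 239.3]), array([18.6, 16.4]), 1.1) med [577.9 238.8  86.8] mid [579.7 239.2  85. ]
drill_red [(array([527., 236.,  85.]), 0.62)]
drill_blue [(array([480., 240.,  85.]), 0.56)]
drill_yellow [(array([573., 239.,  88.]), 0.86)]
```

View pics/w1.png

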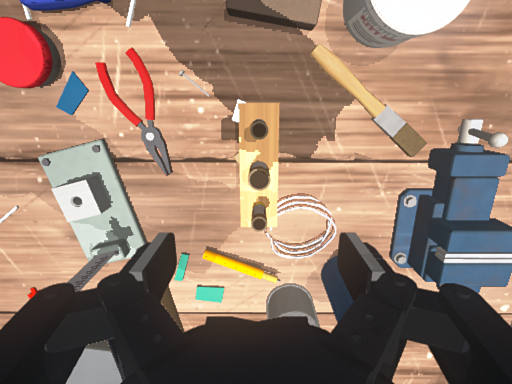

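The wrist view shows the block at (260,165) with its three drills, the widest being the middle one at (259,177), with clear fingers either side. The spotter and the sizes agree it's red. Now I'll descend on it.

>>> apply_moves:
  moves:
    - [[-0.02,0.04,0.5],[0,0,0]]
    - [[0,0,0.6],[0,0,0]]
    - [[0,0,0.6],[0,0,0]]
    - [[0,0,0.6],[0,0,0]]
    - [[0,0,0.5],[0,0,0]]
    - [[0,0,0.4],[0,0,0]]
    - [[0,0,0.3],[0,0,0]]
    - [[0,0,0],[0,0,0]]

```text
t: 6.45
tool_pos: [529.5, 237.9, 56.8]
tcp_rot: [-0.0, -3.141, 0.001]
ft_force: [0.7, -0.4, 0.1]
gripper_width: 0.999
gripper_force: 0.0
```

>>> apply_moves:
  moves:
    - [[0,0,0],[0,0,0]]
    - [[0,0,0],[0,0,0]]
    - [[0,0,0],[0,0,0]]
    - [[0,0,0],[0,0,0]]
    - [[0,0,0],[0,0,0]]
    - [[0,0,0],[0,0,0]]
    - [[0,0,0],[0,0,0]]
    - [[0,0,0],[0,0,0]]
  fingers: 0.0
  force: 25

```text
t: 7.45
tool_pos: [529.8, 238.4, 57.5]
tcp_rot: [-0.0, 3.141, 0.001]
ft_force: [0.5, 1.8, 5.7]
gripper_width: 0.26
gripper_force: 24.3
```

>>> apply_moves:
  moves:
    - [[0,0,-0.1],[0,0,0]]
    - [[0,0,-0.3],[0,0,0]]
    - [[0,0,-0.5],[0,0,0]]
    - [[0,0,-0.6],[0,0,0]]
    - [[0,0,-0.6],[0,0,0]]
    - [[0,0,-0.6],[0,0,0]]
    - [[0,0,-0.6],[0,0,0]]
    - [[0,0,-0.2],[0,0,0]]

```text
t: 8.45
tool_pos: [529.8, 238.2, 234.4]
tcp_rot: [-0.0, 3.14, 0.001]
ft_force: [-0.3, -0.6, -1.8]
gripper_width: 0.259
gripper_force: 24.6
```

```bash
cat >> h.py <<'E'
def look(tag,name="wrist"):
    p,d,W=cloud(name); cv2.imwrite(f"pics/{tag}.png",p[...,::-1]); np.savez(tag+".npz",p=p,W=W,T=pose()); return p,d,W
def intool(c,T=None):
    T=pose() if T is None else T; return np.round(T[:3,:3].T@(np.r_[c,37.5]-T[:3,3]),1)
E
python3 - <<'E'
from h import *
s=env.get_state(); print(s["tool_pos"],s["tcp_rot"],s["gripper_width"],s["gripper_force"])
p,d,W=look("w2")
P=show("block",W,(420,640),(180,290),(33,43)); print(intool(rect(P)[0]))
P=show("boss",W,(530,620),(-40,60),(33,41)); print(intool(rect(P)[0]))
show("rule",W,(600,700),(-40,90),(165,240))
plan([560,90,230],194.4,n=8)
E
```

```text
[529.79229606 238.22979284 234.37917304] [-2.03572039e-04  3.13986909e+00  1.47156617e-03] 0.2589608524906781 24.612144492566586
block 4021 (array([529.5, 239.1]), array([151.9,  46. ]), 0.3) med [519.9 239.3  37.8] mid [529.5 239.2  38.1]
[  0.8   0.7 197. ]
boss 1301 (array([572.1,  12.3]), array([47.3, 46.5]), -75.1) med [570.9  13.   36.7] mid [572.2  11.9  35.9]
[ -41.8 -226.1  196.8]
rule 493 (array([649.8,  32.7]), array([30.3,  5.2]), -75.8) med [648.2  35.2 174.6] mid [649.3  32.5 173.7]
[[[-0.075, -0.371, 0.011], [0.001, 0.002, -0.225]], [[-0.064, -0.373, 0.011], [0.001, 0.002, -0.225]], [[-0.052, -0.375, 0.011], [0.0, 0.002, -0.225]], [[-0.04, -0.376, 0.011], [0.001, 0.002, -0.225]], [[-0.028, -0.377, 0.011], [0.001, 0.002, -0.225]], [[-0.016, -0.378, 0.011], [0.0, 0.001, -0.225]], [[-0.004, -0.378, 0.011], [0.001, 0.002, -0.225]], [[0.007, -0.377, 0.011], [0.0, 0.001, -0.225]]]
```

View pics/w2.png

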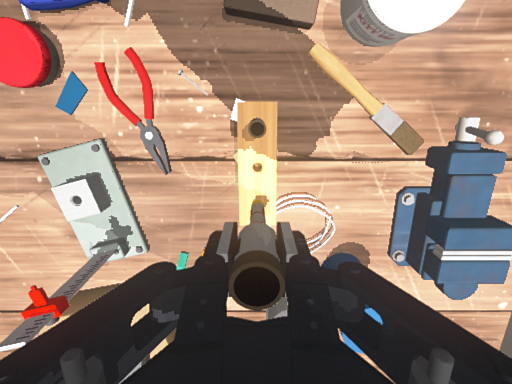

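>>> apply_moves:
  moves:
    - [[-0.07,-0.37,0.01],[0,0,-0.22]]
    - [[-0.06,-0.37,0.01],[0,0,-0.23]]
    - [[-0.05,-0.37,0.01],[0,0,-0.22]]
    - [[-0.04,-0.37,0.01],[0,0,-0.23]]
    - [[-0.03,-0.38,0.01],[0,0,-0.22]]
    - [[-0.02,-0.38,0.01],[0,0,-0.23]]
    - [[0,-0.38,0.01],[0,0,-0.22]]
    - [[0,-0.38,0.01],[0,0,-0.23]]

```text
t: 9.5
tool_pos: [559.4, 89.4, 227.5]
tcp_rot: [0.396, -3.115, 0.0]
ft_force: [0.8, 0.2, -1.3]
gripper_width: 0.259
gripper_force: 24.6
```

```bash
python3 - <<'E'
from h import *
s=env.get_state(); print(s["tool_pos"],s["tcp_rot"])
p,d,W=look("w3")
P=show("block",W,(420,640),(180,290),(33,43)); print(intool(rect(P)[0]))
P=show("boss",W,(530,620),(-40,60),(33,40)); print(intool(rect(P)[0]))
show("plate",W,(480,700),(-70,100),(7,13))
show("rule",W,(600,700),(-40,90),(170,200))
T=pose(); L=(W-T[:3,3])@T[:3,:3]
show("rim in tool",L,(-20,20),(-20,20),(-36,-26))
cv2.imwrite("pics/w3b.png",cv2.resize(p[60:320,0:330,::-1],(660,520),interpolation=cv2.INTER_CUBIC))
E
```

```text
[559.42423076  89.40103664 227.48725639] [ 3.95663637e-01 -3.11525213e+00  1.31841815e-04]
block 4240 (array([529.9, 239.3]), array([152.6,  47.7]), 0.3) med [522.5 234.3  37.8] mid [529.8 239.   38. ]
[ -9.2 155.7 189.4]
boss 1471 (array([572.1,  11.7]), array([46.5, 45.7]), -75.5) med [570.9  11.7  36.7] mid [571.8  12.2  36.1]
[  6.6 -75.3 189.8]
plate 6377 (array([580.2,  46.4]), array([174.3, 152.8]), 14.7) med [569.6  16.8   9.8] mid [581.7  26.9  10. ]
rule 15 (array([652.3,  27.2]), array([5.3, 2.6]), -32.6) med [651.4  27.5 181.1] mid [651.6  26.5 181. ]
rim in tool 3069 (array([ 1.5, -0.3]), array([39.9, 27.4]), -88.7) med [  3.2   2.4 -29.7] mid [  1.7   0.  -31. ]
```

View pics/w3b.png

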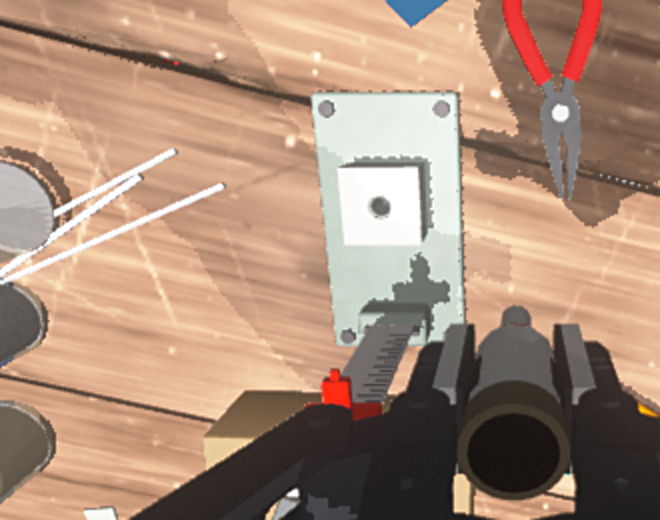

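```bash
python3 - <<'E'
from h import *
T=plan([572.3,11.0,190],194.5,n=8); plan([572.3,11.0,86],194.5,n=8,T=T)
f=np.load("w3.npz"); W=f["W"]; p=f["p"]
m=box(W,(600,660),(0,60),(90,185))&(p[...,0]>150)&(p[...,1]<80); P=W[m]; print("pointer red",len(P),P.min(0),P.max(0))
f=np.load("w2.npz"); W=f["W"]; p=f["p"]
m=box(W,(600,670),(0,70),(90,185))&(p[...,0]>150)&(p[...,1]<80); P=W[m]; print("pointer red",len(P),P.min(0),P.max(0))
for n in("top","side"):
    f=np.load(n+"0.npz"); W=f["W"]; p=f["p"]
    m=box(W,(600,670),(0,70),(90,185))&(p[...,0]>120)&(p[...,1]<80); P=W[m]; print(n,len(P),P.min(0),P.max(0),np.percentile(P[:,2],[5,25,50,75,95]))
E
```

```text
[[[0.017, -0.191, 0.093], [-0.001, -0.002, -0.001]], [[0.017, -0.191, 0.093], [-0.001, -0.002, -0.001]], [[0.017, -0.19, 0.093], [-0.001, -0.002, -0.001]], [[0.018, -0.191, 0.093], [-0.002, -0.001, -0.001]], [[0.017, -0.191, 0.093], [-0.001, -0.002, -0.001]], [[0.018, -0.19, 0.093], [-0.002, -0.001, -0.002]], [[0.018, -0.191, 0.093], [-0.001, -0.002, -0.001]], [[0.017, -0.19, 0.094], [-0.002, -0.001, -0.002]]]
[[[0.0, -0.0, 0.26], [0.0, -0.0, 0.0]], [[0.0, -0.0, 0.26], [0.0, -0.0, 0.0]], [[0.0, -0.0, 0.26], [0.0, -0.0, 0.0]], [[0.0, -0.0, 0.26], [0.0, -0.0, 0.0]], [[0.0, -0.0, 0.26], [0.0, -0.0, 0.0]], [[0.0, -0.0, 0.26], [0.0, -0.0, 0.0]], [[0.0, -0.0, 0.26], [0.0, -0.0, 0.0]], [[0.0, -0.0, 0.26], [0.0, -0.0, 0.0]]]
pointer red 172 [621.80859513  20.8409543  131.69572871] [644.81150656  34.51209656 143.82796835]
pointer red 525 [622.19525966  13.64046523 135.61753619] [658.18212974  50.50787436 147.96450302]
top 82 [624.8019966   13.53563156 137.11861422] [658.17887118  48.05488299 176.14897047] [139.06307688 141.74335396 144.47143609 146.13366086 149.04773317]
side 58 [626.9792864   15.37445824 133.01243299] [661.90484663  49.25278146 148.0251757 ] [137.74971095 141.16341367 143.81857453 145.15506056 146.4462387 ]
```

>>> apply_moves:
  moves:
    - [[0.02,-0.19,0.09],[0,0,0]]
    - [[0.02,-0.19,0.09],[0,0,0]]
    - [[0.02,-0.19,0.09],[0,0,0]]
    - [[0.02,-0.19,0.1],[0,0,0]]
    - [[0.02,-0.19,0.09],[0,0,0]]
    - [[0.02,-0.19,0.1],[0,0,0]]
    - [[0.01,-0.19,0.09],[0,0,0]]
    - [[0.01,-0.19,0.1],[0,0,0]]

```text
t: 10.55
tool_pos: [572.0, 14.2, 190.5]
tcp_rot: [-0.394, 3.117, 0.0]
ft_force: [0.9, -0.0, -0.8]
gripper_width: 0.258
gripper_force: 24.6
```

>>> apply_moves:
  moves:
    - [[0,0,0.25],[0,0,0]]
    - [[0,0,0.25],[0,0,0]]
    - [[0,0,0.25],[0,0,0]]
    - [[0,0,0.25],[0,0,0]]
    - [[0,0,0.25],[0,0,0]]
    - [[0,0,0.25],[0,0,0]]
    - [[0,0,0.25],[0,0,0]]
    - [[0,0,0.25],[0,0,0]]

```text
t: 11.55
tool_pos: [571.8, 14.9, 90.0]
tcp_rot: [0.394, -3.117, -0.0]
ft_force: [1.3, 0.8, -1.4]
gripper_width: 0.256
gripper_force: 24.6
```

```bash
python3 - <<'E'
from h import *
s=env.get_state(); print(s["tool_pos"],s["tcp_rot"],s["ft_force"])
p,d,W=look("w4")
P=show("boss",W,(530,620),(-40,60),(33,40))
cv2.imwrite("pics/w4b.png",cv2.resize(p[90:350,90:430,::-1],(680,520),interpolation=cv2.INTER_CUBIC))
E
```

```text
[571.80643534  14.89089519  89.96984111] [ 3.94023632e-01 -3.11678130e+00 -2.37721734e-04] [ 1.34363584  0.78409828 -1.36448527]
boss 2666 (array([569.5,  11. ]), array([46.2, 40.8]), -75.4) med [563.1   7.9  36.8] mid [568.    9.7  36.2]
```

View pics/w4b.png

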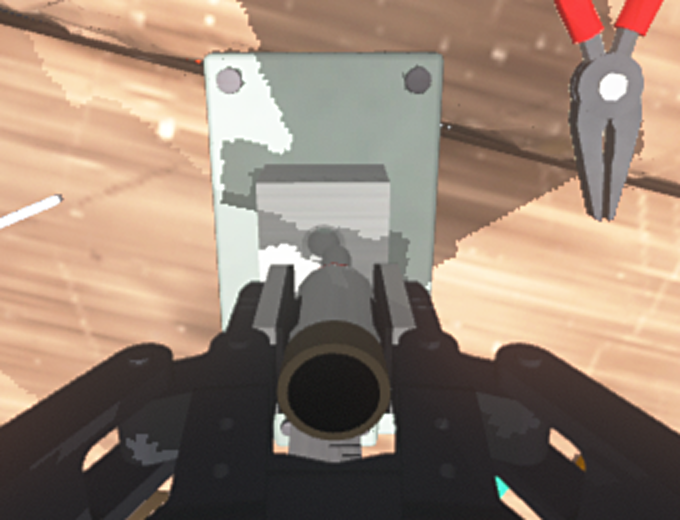

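The crop shows the drill foot at about (338,255), to the right of the bore at (323,240). That matches the measured 3.9 mm lag in y, so I'll correct it before inserting.

>>> apply_moves:
  moves:
    - [[0.01,-0.04,0],[0,0,0]]
    - [[0,-0.04,0],[0,0,0]]
    - [[0,0,0],[0,0,0]]
    - [[0,0,0],[0,0,0]]
    - [[0,0,0],[0,0,0]]
    - [[0,0,0],[0,0,0]]
    - [[0,0,0],[0,0,0]]
    - [[0,0,0],[0,0,0]]

```text
t: 12.6
tool_pos: [572.3, 10.9, 90.8]
tcp_rot: [0.394, -3.117, -0.0]
ft_force: [-0.2, 0.5, -0.6]
gripper_width: 0.26
gripper_force: 24.6
```

>>> apply_moves:
  moves:
    - [[0,0,0.05],[0,0,0]]
    - [[0,0,0.05],[0,0,0]]
    - [[0,0,0.05],[0,0,0]]
    - [[0,0,0.04],[0,0,0]]
    - [[0,0,0.04],[0,0,0]]
    - [[0,0,0.04],[0,0,0]]
    - [[0,0,0.04],[0,0,0]]
    - [[0,0,0],[0,0,0]]

```text
t: 13.6
tool_pos: [572.2, 10.9, 75.2]
tcp_rot: [0.394, -3.117, -0.0]
ft_force: [0.4, -1.0, -1.4]
gripper_width: 0.259
gripper_force: 24.6
```

>>> apply_moves:
  moves:
    - [[0,0,0.06],[0,0,0]]
    - [[0,0,0.06],[0,0,0]]
    - [[0,0,0.06],[0,0,0]]
    - [[0,0,0.06],[0,0,0]]
    - [[0,0,0.06],[0,0,0]]
    - [[0,0,0.04],[0,0,0]]
    - [[0,0,0.02],[0,0,0]]
    - [[0,0,0],[0,0,0]]

```text
t: 14.6
tool_pos: [572.3, 10.9, 57.3]
tcp_rot: [-0.394, 3.117, 0.0]
ft_force: [0.2, -1.0, -1.8]
gripper_width: 0.257
gripper_force: 24.6
```

>>> apply_moves:
  moves:
    - [[0,0,0.01],[0,0,0]]
    - [[0,0,0.01],[0,0,0]]
    - [[0,0,0.01],[0,0,0]]
    - [[0,0,0.01],[0,0,0]]
    - [[0,0,0],[0,0,0]]
    - [[0,0,0],[0,0,0]]
    - [[0,0,0],[0,0,0]]
    - [[0,0,0],[0,0,0]]

```text
t: 15.6
tool_pos: [572.9, 11.1, 56.3]
tcp_rot: [-0.394, 3.115, 0.0]
ft_force: [-2.0, 0.9, 15.1]
gripper_width: 0.256
gripper_force: 23.7
```

Contact came at TCP z=56.3 against an expected 56.5, so the drill is seated. I'll release it.

>>> apply_moves:
  moves:
    - [[0,0,0],[0,0,0]]
    - [[0,0,0],[0,0,0]]
    - [[0,0,0],[0,0,0]]
    - [[0,0,0],[0,0,0]]
    - [[0,0,0],[0,0,0]]
    - [[0,0,0],[0,0,0]]
    - [[0,0,0],[0,0,0]]
    - [[0,0,0],[0,0,0]]
  fingers: 1.0

```text
t: 16.6
tool_pos: [572.3, 10.9, 55.3]
tcp_rot: [0.394, -3.117, -0.0]
ft_force: [-0.9, -0.1, -0.7]
gripper_width: 0.999
gripper_force: 0.0
```

>>> apply_moves:
  moves:
    - [[0,0,-0.2],[0,0,0]]
    - [[0,0,-0.4],[0,0,0]]
    - [[0,0,-0.6],[0,0,0]]
    - [[0,0,-0.6],[0,0,0]]
    - [[0,0,-0.6],[0,0,0]]
    - [[0,0,-0.6],[0,0,0]]
    - [[0,0,-0.6],[0,0,0]]
    - [[0,0,-0.4],[0,0,0]]

```text
t: 17.6
tool_pos: [572.2, 11.2, 258.1]
tcp_rot: [-0.395, 3.115, 0.001]
ft_force: [0.0, 0.3, 0.2]
gripper_width: 1.0
gripper_force: 0.0
```

```bash
python3 - <<'E'
from h import *
s=env.get_state(); print(s["tool_pos"],s["tcp_rot"],s["joint_positions"])
p,d,W=look("w5")
show("boss",W,(530,620),(-40,60),(33,40))
show("rim",W,(550,600),(-15,40),(82,92))
m=box(W,(600,670),(0,70),(90,185))&(p[...,0]>120)&(p[...,1]<80); P=W[m]; print("ptr",len(P),P.min(0),P.max(0),np.percentile(P[:,2],[5,25,50,75,95]))
h,e=np.histogram(P[:,2],bins=np.arange(120,185,1.)); print([(int(a),int(b)) for a,b in zip(e,h) if b])
E
```

```text
[572.1902432   11.16846765 258.11636823] [-3.94649255e-01  3.11486278e+00  6.44561493e-04] [ 0.32229505  0.79223886 -0.84686873  1.46327696  0.61950003  1.16461256
  1.20037964]
boss 848 (array([572.3,  11.7]), array([46.2, 46. ]), 14.6) med [564.2   7.7  36.8] mid [572.2  11.6  36.6]
rim 359 (array([571.8,  11.8]), array([23.3, 23.3]), 88.5) med [571.4  11.7  85.9] mid [571.8  11.8  85.5]
ptr 629 [621.40255653  13.19833865  99.46741577] [656.88822258  49.49108479 154.2609283 ] [137.23625266 141.17276988 143.31670952 146.19506526 147.25209528]
[(132, 2), (133, 4), (134, 2), (135, 11), (136, 7), (137, 17), (138, 13), (139, 23), (140, 65), (141, 111), (142, 50), (143, 16), (144, 29), (145, 88), (146, 136), (147, 49), (148, 2), (154, 1)]
```

View pics/w5.png

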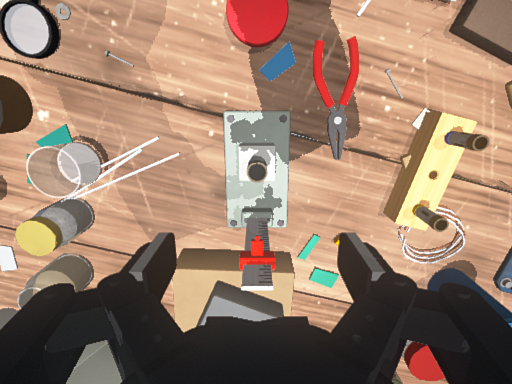

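The drill stands upright in the bore at (257,168), and its measured rim is within about 0.5 mm of the boss centre. The other two drills are untouched, at (470,142) and (430,218). The pointer's block top is at z≈146.3, so its tip is at about 138.3. Next is the loupe.

```bash
python3 - <<'E'
from h import *
plan([430,-298,235],180,n=16)
E
```

```text
[[[0.269, -0.33, 0.03], [0.0, 0.002, 0.113]], [[0.264, -0.334, 0.03], [0.0, 0.002, 0.113]], [[0.259, -0.339, 0.03], [0.0, 0.002, 0.113]], [[0.253, -0.343, 0.031], [0.0, 0.002, 0.113]], [[0.248, -0.346, 0.031], [0.0, 0.002, 0.113]], [[0.242, -0.35, 0.031], [0.0, 0.002, 0.113]], [[0.237, -0.354, 0.031], [0.0, 0.002, 0.113]], [[0.231, -0.358, 0.031], [0.0, 0.002, 0.113]]]
[[[0.226, -0.361, 0.031], [0.0, 0.002, 0.113]], [[0.22, -0.365, 0.031], [0.0, 0.002, 0.113]], [[0.214, -0.368, 0.031], [0.001, 0.002, 0.112]], [[0.208, -0.372, 0.031], [0.0, 0.002, 0.113]], [[0.203, -0.375, 0.031], [0.001, 0.001, 0.112]], [[0.196, -0.378, 0.031], [0.0, 0.002, 0.113]], [[0.191, -0.381, 0.031], [0.001, 0.001, 0.112]], [[0.184, -0.385, 0.031], [0.0, 0.002, 0.113]]]
```

>>> apply_moves:
  moves:
    - [[0.27,-0.33,0.03],[0,0,0.11]]
    - [[0.26,-0.33,0.03],[0,0,0.11]]
    - [[0.26,-0.34,0.03],[0,0,0.11]]
    - [[0.25,-0.34,0.03],[0,0,0.11]]
    - [[0.25,-0.35,0.03],[0,0,0.12]]
    - [[0.24,-0.35,0.03],[0,0,0.11]]
    - [[0.24,-0.35,0.03],[0,0,0.11]]
    - [[0.23,-0.36,0.03],[0,0,0.12]]

```text
t: 18.65
tool_pos: [500.7, -144.1, 244.3]
tcp_rot: [-0.197, 3.135, -0.0]
ft_force: [-0.0, 0.2, 0.0]
gripper_width: 1.001
gripper_force: 0.0
```

>>> apply_moves:
  moves:
    - [[0.23,-0.36,0.03],[0,0,0.11]]
    - [[0.22,-0.37,0.03],[0,0,0.11]]
    - [[0.21,-0.37,0.03],[0,0,0.11]]
    - [[0.21,-0.37,0.03],[0,0,0.12]]
    - [[0.2,-0.38,0.03],[0,0,0.11]]
    - [[0.2,-0.38,0.03],[0,0,0.11]]
    - [[0.19,-0.38,0.03],[0,0,0.12]]
    - [[0.18,-0.4,0.03],[0,0,0.11]]

```text
t: 19.65
tool_pos: [429.6, -300.1, 232.3]
tcp_rot: [-0.0, 3.141, -0.0]
ft_force: [0.8, -0.2, 0.0]
gripper_width: 0.999
gripper_force: 0.0
```

```bash
python3 - <<'E'
from h import *
s=env.get_state(); print(s["tool_pos"],s["tcp_rot"],s["joint_positions"])
p,d,W=look("w6")
show("loupe",W,(310,540),(-345,-255),(6,30))
show("handle",W,(310,430),(-345,-255),(16,24))
show("head",W,(435,540),(-345,-255),(10,17))
E
```

```text
[ 429.59825391 -300.13301064  232.29160373] [-1.96925592e-04  3.14102529e+00 -4.82323785e-04] [ 0.97757381  0.7521489  -0.83136083  1.67651558  0.64071111  1.00588917
  1.49394395]
loupe 3017 (array([ 420.8, -300.4]), array([193.7,  62. ]), 1.0) med [ 463.8 -298.1   13.4] mid [ 420.8 -299.2   15. ]
handle 1153 (array([ 376.6, -297.7]), array([105.3,  15.4]), -0.3) med [ 373.6 -298.1   19.4] mid [ 376.6 -297.7   19.6]
head 1037 (array([ 481. , -295.9]), array([75.1, 63. ]), -34.1) med [ 481.9 -299.3   11.8] mid [ 477.2 -299.2   13.1]
```

View pics/w6.png

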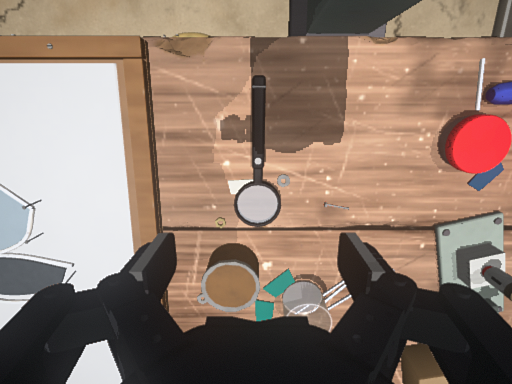

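The loupe lies with its head at about (257,203) and handle up to (258,78), nothing within reach of the fingers beside the handle. I'll check the real fingertip overhang from saved clouds and fit the head circle.

```bash
python3 - <<'E'
from h import *
print(env.finger_overhang)
for t in ("w2","w3","w6"):
    f=np.load(t+".npz"); T=f["T"]; L=(f["W"]-T[:3,3])@T[:3,:3]
    for sg in (1,-1):
        m=(abs(L[...,0])<16)&(L[...,1]*sg>12)&(L[...,1]*sg<60)&(L[...,2]<60)&(L[...,2]>-60); P=L[m]
        print(t,sg,len(P),np.round(np.percentile(P[:,2],[50,90,97,100]),1),np.round(np.percentile(P[:,1],[0,50,100]),1))
f=np.load("w6.npz"); W=f["W"]; P=W[box(W,(458,540),(-345,-255),(11,17))][:,:2]
A=np.c_[2*P,np.ones(len(P))]
from scipy.optimize import least_squares
# outer edge points: hull
H=cv2.convexHull(P.astype(np.float32))[:,0]
r=least_squares(lambda q:np.hypot(*(H-q[:2]).T)-q[2],[485,-299,32],loss="soft_l1"); print("head",np.round(r.x,1))
P=W[box(W,(310,430),(-345,-255),(16,24))]; c=np.polyfit(P[:,0],P[:,1],1); print("handle y at 398",np.polyval(c,398),"slope deg",np.degrees(c[0]))
E
```

```text
14.0
w2 1 7472 [-42.9 -23.6  -3.4  10. ] [12.  37.1 56. ]
w2 -1 7422 [-43.1 -26.1  -4.1  10.9] [-55.6 -36.8 -12. ]
w3 1 7919 [-42.8 -18.2  -0.9  13.9] [12.  39.  58.7]
w3 -1 6705 [-44.1 -32.1  -7.5   9.6] [-52.6 -34.5 -12. ]
w6 1 4500 [-40.5 -11.9  -5.    1.1] [12. 49. 60.]
w6 -1 6169 [-49.1 -14.8  -6.2   0.9] [-60.  -47.6 -12.1]
head [ 486.5 -299.3   31.4]
handle y at 398 -298.32848347338404 slope deg -0.46951699860343765
```

>>> apply_moves:
  moves:
    - [[0.2,0.02,0.3],[0,0,0]]
    - [[0.22,0,0.5],[0,0,0]]
    - [[0.2,0,0.6],[0,0,0]]
    - [[0,0,0.7],[0,0,0]]
    - [[0,0,0.6],[0,0,0]]
    - [[0,0,0.4],[0,0,0]]
    - [[0,0,0.2],[0,0,0]]
    - [[0,0,0],[0,0,0]]

```text
t: 20.7
tool_pos: [399.1, -298.7, 66.6]
tcp_rot: [0.0, -3.142, 0.0]
ft_force: [-0.5, -0.0, -0.2]
gripper_width: 0.999
gripper_force: 0.0
```

>>> apply_moves:
  moves:
    - [[0,0,0.2],[0,0,0]]
    - [[0,0,0.2],[0,0,0]]
    - [[0,0,0.2],[0,0,0]]
    - [[0,0,0.2],[0,0,0]]
    - [[0,0,0.15],[0,0,0]]
    - [[0,0,0.06],[0,0,0]]
    - [[0,0,0],[0,0,0]]
    - [[0,0,0],[0,0,0]]

```text
t: 21.7
tool_pos: [399.1, -298.8, 16.0]
tcp_rot: [-0.0, 3.141, -0.0]
ft_force: [-0.5, -0.2, 0.0]
gripper_width: 0.994
gripper_force: 0.0
```

>>> apply_moves:
  moves:
    - [[0,0,0],[0,0,0]]
    - [[0,0,0],[0,0,0]]
    - [[0,0,0],[0,0,0]]
    - [[0,0,0],[0,0,0]]
    - [[0,0,0],[0,0,0]]
    - [[0,0,0],[0,0,0]]
    - [[0,0,0],[0,0,0]]
    - [[0,0,0],[0,0,0]]
  fingers: 0.0
  force: 40

```text
t: 22.7
tool_pos: [399.0, -298.7, 15.9]
tcp_rot: [-0.0, 3.142, 0.0]
ft_force: [-1.1, 0.8, 5.4]
gripper_width: 0.178
gripper_force: 40.1
```

Gripped: 15.1 mm opening on a 16 mm handle. I'll lift and look.

>>> apply_moves:
  moves:
    - [[0,0,-0.1],[0,0,0]]
    - [[0,0,-0.3],[0,0,0]]
    - [[0,0,-0.4],[0,0,0]]
    - [[0,0,-0.5],[0,0,0]]
    - [[0,0,-0.5],[0,0,0]]
    - [[0,0,-0.5],[0,0,0]]
    - [[0,0,-0.4],[0,0,0]]
    - [[0,0,-0.2],[0,0,0]]

```text
t: 23.7
tool_pos: [399.0, -298.8, 161.7]
tcp_rot: [-0.0, 3.141, -0.001]
ft_force: [0.6, -0.8, -2.3]
gripper_width: 0.178
gripper_force: 39.3
```

```bash
python3 - <<'E'
from h import *
s=env.get_state(); print(s["tool_pos"],s["tcp_rot"],s["gripper_width"],s["gripper_force"])
for n in ("wrist","top","side"):
    p,d,W=look("l1"+n,n)
    P=show(n,W,(455,540),(-345,-255),(110,190))
    if len(P)>50:
        H=cv2.convexHull(P[:,:2].astype(np.float32))[:,0]
        from scipy.optimize import least_squares
        r=least_squares(lambda q:np.hypot(*(H-q[:2]).T)-32,[487,-299],loss="soft_l1"); print(np.round(r.x,1),len(H))
        A=np.c_[P[:,:2]-P[:,:2].mean(0),np.ones(len(P))]; print("plane",np.linalg.lstsq(A,P[:,2],rcond=None)[0])
plan([484.5,11.6,160],180,n=16)
E
```

```text
[ 399.01841166 -298.81441328  161.70923736] [-1.41935242e-04  3.14099022e+00 -5.10338811e-04] 0.17755655510644133 39.25724744796753
wrist 8 (array([ 455.7, -298.5]), array([17.2,  0.6]), 89.8) med [ 455.6 -298.5  146.4] mid [ 455.7 -298.5  146.4]
top 581 (array([ 487.3, -298.9]), array([62.5, 61.3]), -0.5) med [ 487.3 -299.6  156.6] mid [ 487.3 -299.   155.5]
[ 487.2 -299.7] 31
plane [-4.94313330e-04 -1.69396575e-02  1.56767360e+02]
side 520 (array([ 489.5, -299.7]), array([65.6, 63.2]), 47.7) med [ 490.7 -297.7  154.4] mid [ 489.  -299.4  151.8]
[ 489.  -299.8] 24
plane [-3.82549395e-02 -3.63547029e-02  1.54310559e+02]
[[[-0.107, 0.388, 0.001], [-0.0, -0.0, 0.0]], [[-0.107, 0.388, 0.001], [-0.0, -0.0, 0.0]], [[-0.107, 0.388, 0.001], [-0.0, -0.0, 0.0]], [[-0.107, 0.388, 0.001], [-0.0, -0.0, 0.0]], [[-0.107, 0.388, 0.001], [-0.0, -0.0, 0.0]], [[-0.107, 0.388, 0.001], [-0.0, -0.0, 0.0]], [[-0.107, 0.388, 0.001], [-0.0, -0.0, 0.0]], [[-0.107, 0.388, 0.001], [-0.0, -0.0, 0.0]]]
[[[-0.107, 0.388, 0.001], [-0.0, -0.0, 0.0]], [[-0.107, 0.388, 0.0], [-0.0, -0.0, 0.0]], [[-0.107, 0.388, 0.001], [-0.0, -0.0, 0.0]], [[-0.107, 0.388, 0.0], [-0.0, -0.0, 0.0]], [[-0.107, 0.388, 0.001], [-0.0, -0.0, 0.0]], [[-0.107, 0.388, 0.0], [-0.0, -0.0, 0.0]], [[-0.108, 0.388, 0.001], [-0.0, -0.0, 0.0]], [[-0.107, 0.388, 0.0], [-0.0, -0.0, 0.0]]]
```

>>> apply_moves:
  moves:
    - [[-0.05,0.2,0],[0,0,0]]
    - [[-0.1,0.39,0],[0,0,0]]
    - [[-0.11,0.39,0],[0,0,0]]
    - [[-0.11,0.39,0],[0,0,0]]
    - [[-0.11,0.39,0],[0,0,0]]
    - [[-0.11,0.39,0],[0,0,0]]
    - [[-0.11,0.39,0],[0,0,0]]
    - [[-0.11,0.39,0],[0,0,0]]

```text
t: 24.85
tool_pos: [439.4, -150.7, 160.3]
tcp_rot: [0.001, -3.141, -0.001]
ft_force: [0.6, 0.1, -0.4]
gripper_width: 0.177
gripper_force: 39.3
```

>>> apply_moves:
  moves:
    - [[-0.11,0.39,0],[0,0,0]]
    - [[-0.11,0.39,0],[0,0,0]]
    - [[-0.11,0.39,0],[0,0,0]]
    - [[-0.11,0.39,0],[0,0,0]]
    - [[-0.11,0.39,0],[0,0,0]]
    - [[-0.11,0.39,0],[0,0,0]]
    - [[-0.11,0.39,0],[0,0,0]]
    - [[-0.1,0.3,0],[0,0,0]]

```text
t: 25.85
tool_pos: [482.8, 0.7, 160.4]
tcp_rot: [0.002, -3.141, -0.001]
ft_force: [0.1, -0.0, 0.1]
gripper_width: 0.176
gripper_force: 39.3
```

>>> apply_moves:
  moves:
    - [[-0.06,0.2,0],[0,0,0]]
    - [[-0.03,0.1,0],[0,0,0]]
    - [[0,0,0],[0,0,0]]
    - [[0,0,0],[0,0,0]]
    - [[0,0,0],[0,0,0]]
    - [[0,0,0],[0,0,0]]
    - [[0,0,0],[0,0,0]]
    - [[0,0,0],[0,0,0]]

```text
t: 26.85
tool_pos: [487.4, 14.2, 160.8]
tcp_rot: [0.0, -3.142, -0.0]
ft_force: [1.0, 0.4, 0.0]
gripper_width: 0.175
gripper_force: 39.3
```

>>> apply_moves:
  moves:
    - [[0.04,-0.03,0.05],[0,0,0]]
    - [[0.03,-0.02,0.05],[0,0,0]]
    - [[0,0,0.05],[0,0,0]]
    - [[0,0,0.05],[0,0,0]]
    - [[0,0,0.04],[0,0,0]]
    - [[0,0,0.03],[0,0,0]]
    - [[0,0,0],[0,0,0]]
    - [[0,0,0],[0,0,0]]

```text
t: 27.85
tool_pos: [483.9, 11.8, 147.4]
tcp_rot: [-0.0, 3.142, 0.0]
ft_force: [0.2, -0.7, -2.3]
gripper_width: 0.178
gripper_force: 39.3
```

```bash
python3 - <<'E'
from h import *
from scipy.optimize import least_squares
s=env.get_state(); print(s["tool_pos"],s["tcp_rot"],s["gripper_width"],s["gripper_force"])
for n in ("top","side"):
    p,d,W=look("f"+n,n)
    P=show(n,W,(540,607),(-26,48),(115,165))
    if len(P)>50:
        H=cv2.convexHull(P[:,:2].astype(np.float32))[:,0]
        r=least_squares(lambda q:np.hypot(*(H-q[:2]).T)-32,[572,11],loss="soft_l1"); print(np.round(r.x,1),len(H))
        A=np.c_[P[:,:2]-P[:,:2].mean(0),np.ones(len(P))]; print("plane",np.linalg.lstsq(A,P[:,2],rcond=None)[0],np.percentile(P[:,2],[5,50,95]))
    m=box(W,(600,670),(-5,70),(125,185))&(p[...,0]>120)&(p[...,1]<80); Q=W[m]; print("ptr",len(Q),np.round(np.median(Q,0),1),np.percentile(Q[:,2],[5,50,95]))
    show("blue/yellow",W,(420,640),(180,290),(80,110))
p=np.load("fside.npz")["p"]; cv2.imwrite("pics/fs.png",cv2.resize(p[170:310,170:330,::-1],(640,560),interpolation=cv2.INTER_CUBIC))
E
```

```text
[483.94855815  11.79219653 147.36437205] [-2.48632517e-04  3.14155219e+00  1.51123016e-04] 0.17750228538424984 39.258023500442505
top 59 (array([592.9,  -4.8]), array([44.3,  9.4]), 56.5) med [594.2  -3.5 142.4] mid [589.3  -2.3 142.6]
[570.   10.4] 13
plane [  0.23148063  -0.16850396 142.69438061] [137.57429362 142.4467045  147.39879025]
ptr 87 [643.4  28.3 145.4] [138.82232352 145.39440282 149.94473248]
blue/yellow 85 (array([529.8, 236.9]), array([114.8,  18.9]), 1.0) med [488.  236.6  87.3] mid [529.8 237.8  85.9]
side 731 (array([574.4,  10.8]), array([63.6, 61.6]), 42.1) med [574.7  12.  140.8] mid [573.   10.5 138.5]
[573.9  10.8] 29
plane [-2.65455235e-02 -1.80751120e-02  1.40852475e+02] [135.72536241 140.84434225 145.63605975]
ptr 60 [654.9  34.2 143.8] [137.92520562 143.82644816 146.73782227]
blue/yellow 138 (array([531. , 237.8]), array([119.2,  17.2]), 0.0) med [573.4 237.4  85.9] mid [531.  237.8  85.3]
```

View pics/fs.png

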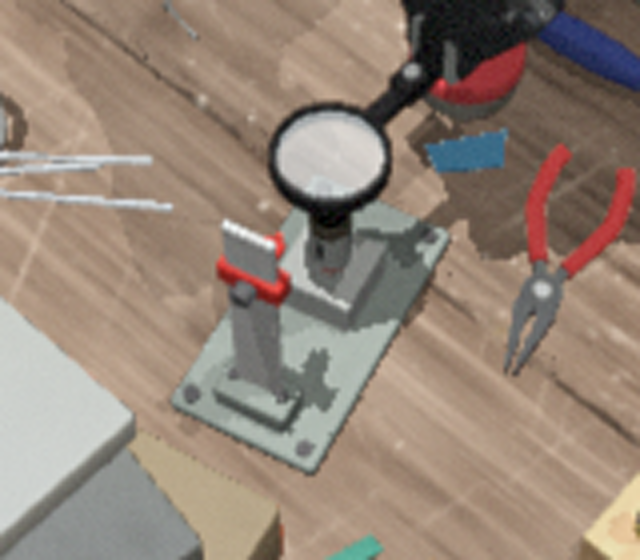

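The side crop shows the lens at (330,158), clear of the pointer at (255,275), with the drill upright in the boss below it at (325,250). The head reading matches the boss axis. The head droops perhaps 1.5–2 mm, so I'll raise it slightly and hold.

>>> apply_moves:
  moves:
    - [[0,0,-0.02],[0,0,0]]
    - [[0,0,-0.01],[0,0,0]]
    - [[0,0,0],[0,0,0]]
    - [[0,0,0],[0,0,0]]
    - [[0,0,0],[0,0,0]]
    - [[0,0,0],[0,0,0]]
    - [[0,0,0],[0,0,0]]
    - [[0,0,0],[0,0,0]]

```text
t: 28.95
tool_pos: [483.9, 11.8, 148.8]
tcp_rot: [0.0, -3.142, -0.0]
ft_force: [0.2, 0.2, -1.0]
gripper_width: 0.179
gripper_force: 39.3
```

>>> apply_moves:
  moves:
    - [[0,0,0],[0,0,0]]
    - [[0,0,0],[0,0,0]]
    - [[0,0,0],[0,0,0]]
    - [[0,0,0],[0,0,0]]
    - [[0,0,0],[0,0,0]]
    - [[0,0,0],[0,0,0]]
    - [[0,0,0],[0,0,0]]
    - [[0,0,0],[0,0,0]]

```text
t: 29.95
tool_pos: [483.9, 11.8, 148.8]
tcp_rot: [-0.0, 3.142, 0.0]
ft_force: [0.5, 0.0, -1.6]
gripper_width: 0.179
gripper_force: 39.3
```

>>> apply_moves:
  moves:
    - [[0,0,0],[0,0,0]]
    - [[0,0,0],[0,0,0]]
    - [[0,0,0],[0,0,0]]
    - [[0,0,0],[0,0,0]]
    - [[0,0,0],[0,0,0]]
    - [[0,0,0],[0,0,0]]
    - [[0,0,0],[0,0,0]]
    - [[0,0,0],[0,0,0]]

```text
t: 30.95
tool_pos: [483.9, 11.8, 148.8]
tcp_rot: [-0.0, 3.142, 0.0]
ft_force: [-0.5, 0.0, -1.2]
gripper_width: 0.178
gripper_force: 39.3
```

```bash
python3 -c "
from workcell import env
s=env.get_state(); print(s['tool_pos'],s['gripper_force']); print(env.close_job())"
```

```text
[483.93181929  11.76941584 148.83081345] 39.258280992507935
the job is handed in; nothing more can be done
None
```

I handed the job in at about 31 s: by my measurements the red drill is home in the stand's bore and released, and the loupe is held level with its lens over it at pointer height; the verdict was not shown.

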